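Load a wire reel and lock the wire guide at its ring

ROBOT

A 6-joint arm with a two-finger parallel gripper is mounted at the origin on the work surface. World frame = base frame: x ahead of the robot, y to its left, z up, the work surface at z = 0. Lengths are in mm, angles in rad, forces in N, time in s.
With the tool pointing down it reaches from about 275 to 1000 mm from the base axis. Payload 8.4 kg.
Tool frame: the origin (TCP) lies between the finger pads, 19 mm behind the fingertips; this is the grasp point; z points along the fingers, y is the line along which they close (so a half turn about z gives the same grasp; the last joint's range is limited). The gripper opens to 85 mm and grips with 20 to 120 N. Pads are 22 mm wide; open, the fingers measure 114 mm over their backs; the gripper's body (76 mm by 85 mm) begins 54 mm behind the grasp point. The pads swing forward as they close: fully open they stand 13 mm farther back than shut.
Start: joints at [-1.229, 0.353, 1.633, -0, 1.155, -0.002], TCP at [210.666, -588.428, 249.981] pointing down, gripper open.
Joint ranges: [-2.63, 2.63], [-0.92, 2.1], [0.06, 2.66], [-1.3, 4.44], [0, 2.69], [-3.02, 3.02]. Speed limits (rad/s): [2.22, 2.22, 2.79, 3.14, 3.14, 3.14].

INTERFACE

Orientations are given as [roll, pitch, yaw] about the fixed x, y, z axes, in that order (R = Rz(yaw) Ry(pitch) Rx(roll)).
In Python, from rig import r gives the robot as it stands.
- The arm moves only by the shell command python3 steer.py 'ROWS' [FORCE]. ROWS is rows parted by semicolons, their numbers by spaces, 1 to 5 of them, each of 7 numbers: a rotation vector rx, ry, rz in rad, then dx, dy, dz in mm, then the opening from 0.0 (shut) to 1.0 (fully open); each row shifts and turns the commanded pose from where the row before left it, along the tool's axes as they then stand; what a row does not reach is not made up. A row lasts 1/12 s, in which the tool goes at most 41.7 mm and 0.125 rad, less where a joint would pass 70% of its speed; a pose out of reach is approached as far as the arm can. The fingers move at their own pace and stop on an object; FORCE is the grip in N (left out, the last holds). Time passes only in rows, so rows that do not move let the fingers close. It prints the time, the measured TCP pose, the force, the opening and the grip force at its end.
- r.sense(): the state, without advancing time (a new reading comes with each control period).
- r.grab_frame(name): name is "side" or "top" or "wrist"; returns the picture (480x640x3 uint8, red, green, blue); there is no depth.
- r.camera_params(name): a dict with "fx", "fy", "cx", "cy" (pixels), "dist_coeffs" ([k1, k2, p1, p2, k3] as OpenCV has them; the pictures are not rectified), "rvec" (rotation vector, rad) and "tvec" (3), from world to camera coordinates, as OpenCV has them. Camera axes: x right, y down, z forward; pixel columns grow to the right and rows downward; lengths in mm; the calibration is good to about 2 mm. A picture is of the moment at which its call begins: read the wrist's pose just before it. camera_params takes no time and is no camera call; for the wrist camera it gives the pose at the moment of the call.
- r.sign_off(): hands the job in; it is judged then, once.
The state is a dict: "clock": time; "qpos": joint angles; "qvel": joint speeds; "joint_efforts": joint torques, N m; "eef_pos": TCP position; "tcp_rot": TCP orientation; "contact_force": force on the tool from outside, world axes, zero at the start; "wrist_torque": the same for the moment, N m; "opening": opening from 0.0 (shut) to 1.0 (fully open); "grasp_force": force on a finger pad.
Only numpy, scipy, OpenCV 4.12 (cv2) and the standard library are available. Lean on these libraries where they do the work, as an engineer would, in place of code of your own. Each camera call takes 0.05 s, during which the arm holds its last target. There are 200 camera calls.

TASK

Load the wire stand: lower the reel of copper wire over the upright spindle until it sits flat on the platen, and let go of it. Then take the wire guide on the column by its two grips, lift it with its cam lever still open until the top of its collar is level with the middle ring on the column, and holding it there squeeze the lever fully shut. Finish still holding the locked guide by its grips at that ring, so that the wire can be threaded; leave the other things on the bench alone.

Things in the scene. Friction and masses are not known exactly. Their poses are not given: they have to be found in the camera images.
- reel: Reel of copper wire, loose, standing upright on the bench: two black flanges 66 mm in diameter and 4 mm thick, copper winding 54 mm in diameter between them, 56 mm high overall, bore 17 mm right through, about 0.4 kg. Origin: centre of its underside, z up its axis. Grip it across the upper flange from above.
- stand: Wire stand, fixed to the bench: grey base plate 150 x 250 x 12 mm carrying a round steel column (18 mm diameter, 215 mm high) and beside it a grey pedestal with a round platen and spindle. Origin: on the bench under the column's axis. Its +y axis points from the column to the spindle, 125 mm away; the guide's grips point roughly along its -x axis.
- seat (a point): Centre of the platen's flat top (72 mm diameter, 70 mm above the bench), at the foot of the spindle; the reel's underside rests here.
- spindle_tip (a point): Top of the upright spindle: a pin of 12 mm diameter, chamfered at the tip, standing 70 mm out of the platen.
- mark (a point): Centre of the middle one of three dark rings engraved round the column (each 2 mm wide, 22 mm apart), 111 mm above the bench.
- guide (a joint): Height of the wire guide on the column above its bottom stop, m: 0 parked on the stop collar, grows upward, up to 0.14. With the lever open the guide (0.3 kg) slides freely and drops back to the stop when it is let go.
- clamp: The sliding wire guide: aluminium collar 38 mm in diameter and 26 mm high on the column, with a white wire eye on its +y side, and an arm 70 mm long along its own -x axis that ends in an upright barrel (the fixed grip). Origin: on the column's axis, at the underside of the collar. While the lever is open it also turns freely about the column, up to 0.6 rad either way from the stand's axes.
- guide_edge (a point): Centre of the top face of the guide's collar, 26 mm above its underside: the edge to set to the ring.
- grip (a point): Point 70 mm from the column's axis along the guide's -x axis, at mid-height of the grips: midway between the two barrels when the lever is shut.
- tail_end (a point): Centre of the fixed grip: upright barrel 16 mm in diameter, 26 mm high, at x -70, y +9.5 mm of clamp.
- lever_end (a point): Centre of the lever's grip: a like upright barrel of 16 mm diameter and 26 mm height at the end of the dark steel cam lever, beside the fixed one on the guide's -y side. With the lever shut the two barrels stand side by side and measure 35 mm across; open, up to 68 mm.
- lever (a joint): Opening of the cam lever, rad: 0 fully shut, 0.5 fully open. It turns on an upright pin on the collar, 67 mm from its grip, stays where it is put and needs 12 to 20 N at its grip: a pinch of 6 to 9 N across both barrels lifts the guide without moving the lever, a squeeze of 30 to 40 N shuts it (the guide turns a little about the column meanwhile). Shut, its cam locks the guide.
- coffee_pot: Bystander: copper coffee pot 78 mm wide with a slanting brass handle. Origin: centre of its underside.
- tin: Bystander: red tin, 72 mm in diameter, 85 mm high. Origin: centre of its underside.
- cup: Bystander: copper cup, 76 mm wide, 75 mm high. Origin: centre of its underside.
- hammer: Bystander: hammer 240 mm long lying on the bench. Origin: centre of its underside.

How it is judged:
By the outcome, as a careful person would: the job done as asked, in the order asked, and still so for the second after the job is handed in, while the arm keeps its last pose, push and grip.
It also fails if it takes over 48 s, if anything falls off the work surface, if the arm or the gripper's body presses on something with over 40 N, if the wrist force passes 120 N, or if a joint passes its speed limit or range.

## Working session

There is one attempt and no reset: what is moved stays moved. The work goes in short steps, Python scripts to look and compute and a shell command to move; the robot and the scene stay as the last step left them, time stands still between calls to the robot, and variables do not carry over. Pictures are saved under pics/ and viewed, at most 10 in all, crops included, and the job is handed in when it is done.

```bash
ls; mkdir -p pics
python3 - <<'E'
from rig import r
import cv2
for n in ("side","top"):
    cv2.imwrite(f"pics/{n}0.png",r.grab_frame(n)[:,:,::-1])
    p=r.camera_params(n);print({k:[round(float(x),4) for x in v] if hasattr(v,'__len__') else v for k,v in p.items()})
print(r.sense())
E
```

```text
pics
rig.py
steer.py
{'fx': 620.5995674328506, 'fy': 620.5995674328506, 'cx': 310.608892011697, 'cy': 245.69080723204334, 'dist_coeffs': [-0.0912, 0.0, 0.0, 0.0, 0.0], 'rvec': [0.592, -2.7223, 1.0315], 'tvec': [469.1177, 235.4556, 1455.2541]}
{'fx': 502.50803985697905, 'fy': 502.50803985697905, 'cx': 315.6775682209682, 'cy': 238.12184034409037, 'dist_coeffs': [-0.0407, 0.0, 0.0, 0.0, 0.0], 'rvec': [2.1127, -2.1392, 0.2155], 'tvec': [-19.8189, 572.6171, 1238.1476]}
{'clock': 0.1, 'qpos': array([-1.22935910e+00,  3.53562692e-01,  1.63406614e+00,  1.50090891e-05,
        1.15521909e+00, -2.40890730e-03]), 'qvel': array([-0.00090361, -0.00142101, -0.00050361,  0.00038746,  0.00199806,
        0.000491  ]), 'joint_efforts': array([ 3.10396739e-03, -6.06351399e+01, -3.42820430e+01,  1.99341207e-04,
        4.06816063e-03,  2.63629332e-06]), 'eef_pos': array([ 210.55467335, -588.02661535,  249.34413722]), 'tcp_rot': array([-3.14033742e+00, -1.67477323e-05,  3.43840051e-01]), 'contact_force': array([ 0.12007781, -0.08490386,  0.35426096]), 'wrist_torque': array([-0.04648788, -0.0254344 ,  0.02517566]), 'grasp_force': 0.0, 'opening': 0.9994200621334945}
```

View pics/side0.png

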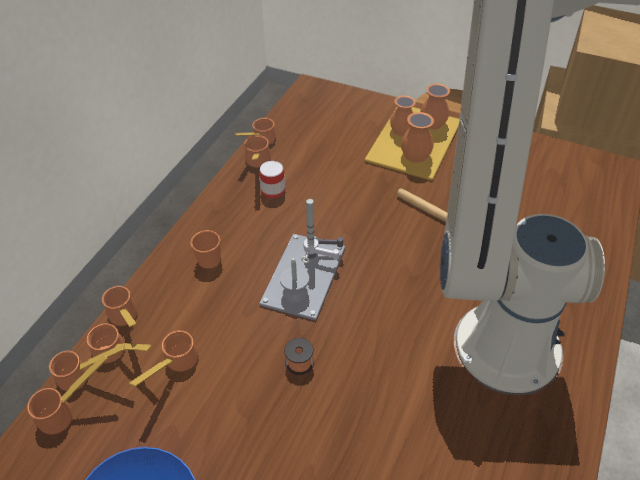

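View pics/top0.png

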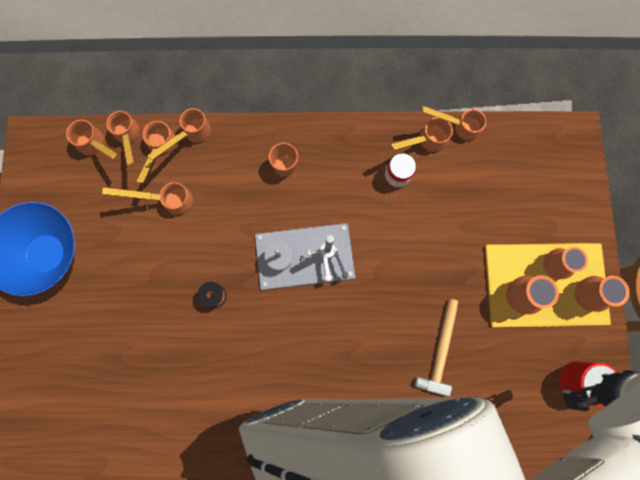

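The side view shows the reel near (299,353), the column top near (310,202) and the spindle near (294,262). In the top view the reel is near (211,295), the spindle near (278,257) and the column near (328,240). I'll enlarge both.

Run:
```python
import cv2,numpy as np
a=cv2.imread("pics/top0.png")[215:315,185:365]; b=cv2.imread("pics/side0.png")[190:380,255:355]
cv2.imwrite("pics/topc.png",cv2.resize(a,None,fx=4.4,fy=4.4,interpolation=cv2.INTER_CUBIC))
cv2.imwrite("pics/sidec.png",cv2.resize(b,None,fx=3.15,fy=3.15,interpolation=cv2.INTER_CUBIC))
```

```text
(no output)
```

View pics/topc.png

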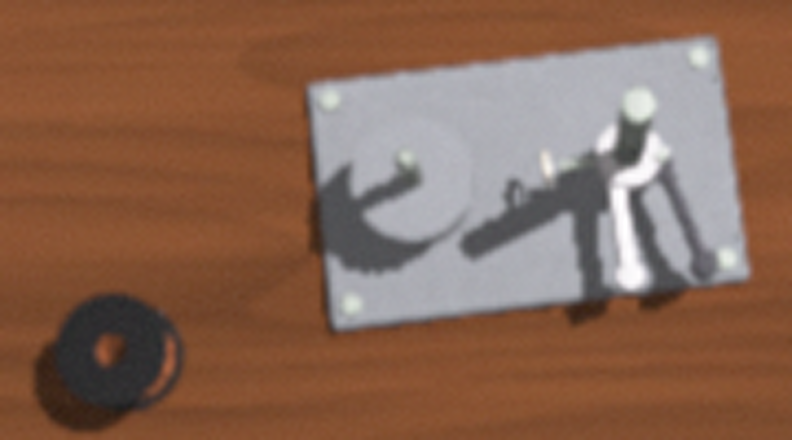

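View pics/sidec.png

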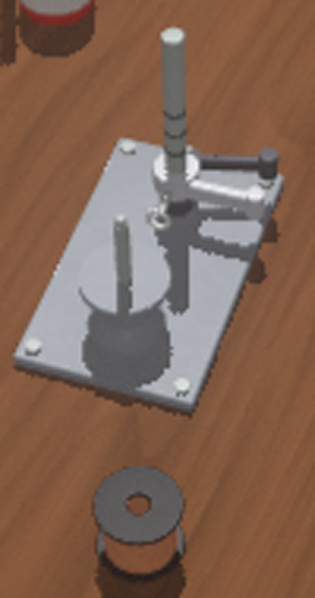

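The crops show these points:

| Point | Top crop | Side crop |
|---|---|---|
| Reel bore | (110,350) | (138,505) |
| Spindle tip | (405,160) | (121,217) |
| Column top | (638,105) | (173,36) |
| Fixed barrel | (630,272) | (257,193) |
| Lever barrel | (705,262) | (269,155) |

I'll triangulate from these.

```bash
cat > h.py <<'E'
from rig import r
import cv2,numpy as np
from scipy.spatial.transform import Rotation as R
from scipy.optimize import least_squares
def proj(n,P,p=None):
    p=p or r.camera_params(n)
    K=np.array([[p['fx'],0,p['cx']],[0,p['fy'],p['cy']],[0,0,1.]])
    return cv2.projectPoints(np.atleast_2d(np.float64(P)),np.float64(p['rvec']),np.float64(p['tvec']),K,np.float64(p['dist_coeffs']))[0][:,0]
def atz(n,uv,z,p=None):
    p=p or r.camera_params(n)
    return least_squares(lambda q:proj(n,[q[0],q[1],z],p)[0]-uv,[500,0]).x
def tri(a,b):
    s=least_squares(lambda q:np.r_[proj('top',q)[0]-a,proj('side',q)[0]-b],[500,0,50]);return s.x,s.fun
E
python3 - <<'E'
from h import *
np.set_printoptions(precision=1,suppress=True)
T=lambda x,y:np.array([185+(x+.5)/4.4-.5,215+(y+.5)/4.4-.5])
S=lambda x,y:np.array([255+(x+.5)/3.15-.5,190+(y+.5)/3.15-.5])
for n,a,b,z in [('reel',(110,350),(138,505),56),('spin',(405,160),(121,217),140),('col',(638,105),(173,36),215),('fix',(630,272),(257,193),None),('lev',(705,262),(269,155),None),
 ('c1',(308,85),(15,363),12),('c2',(715,38),(122,137),12),('c3',(748,280),(283,180),12),('c4',(333,330),(195,408),12)]:
    x,f=tri(T(*a),S(*b)); print(n,x,f, *( (atz('top',T(*a),z),atz('side',S(*b),z)) if z else ()))
E
```

```text
reel [432.8 243.2  51.3] [-0.1 -0.3  0.3  0.1] [431.5 242. ] [432.1 246. ]
spin [527.4  68.2 137.1] [-0.1 -0.5  0.5  0.1] [525.7  67.7] [527.4  70.6]
col [541.6 -56.4 209.9] [-0.1 -0.2  0.2  0. ] [540.2 -56.3] [539.8 -51.6]
fix [471.4 -56.4  61.2] [ 0.1  0.3 -0.4 -0.1]
lev [477.8 -99.3  60.6] [-0.  -0.1  0.1  0. ]
c1 [595.8 136.2  -0.6] [ 0.1  0.2 -0.2 -0.1] [593.9 135. ] [590.  143.9]
c2 [ 621.6 -112.6    6.5] [-0. -0.  0.  0.] [ 620.2 -112.2] [ 619.3 -108.1]
c3 [ 475.  -128.9    0.3] [-0.2 -0.5  0.6  0.1] [ 472.3 -128.2] [ 472.7 -118.8]
c4 [446.  119.6   3.5] [ 0.   0.1 -0.1 -0. ] [445.5 118.8] [443.2 124.9]
```

```bash
R="0 0 0 22 -32 0 1"
python3 steer.py '0 0 0 22 -32 0 1; 0 0 0 22 -32 0 1; 0 0 0 22 -32 0 1; 0 0 0 22 -32 0 1; 0 0 0 22 -32 0 1'
python3 steer.py '0 0 0 22 -32 0 1; 0 0 0 22 -32 0 1; 0 0 0 22 -32 0 1; 0 0 0 22 -32 0 1; 0 0 0 22 -32 0 1'
python3 steer.py '0 0 0 22 -32 0 1; 0 0 0 22 -32 0 1; 0 0 0 22 -32 0 1; 0 0 0 22 -32 0 1; 0 0 0 22 -32 0 1'
python3 steer.py '0 0 0 22 -32 0 1; 0 0 0 22 -32 0 1; 0 0 0 22 -32 0 1; 0 0 0 22 -32 0 1; 0 0 0 0 0 0 1'
python3 - <<'E'
from h import *
p=r.camera_params('wrist');Rc=cv2.Rodrigues(np.float64(p['rvec']))[0]
print('cam pos',-Rc.T@np.float64(p['tvec']),'fwd',Rc[2]);s=r.sense();print(s['eef_pos'],s['tcp_rot'],s['contact_force'])
for P in ([432,244,56],[526.5,69.5,140],[540,-55,215],[526.5,69.5,70],[471,-56,63]): print(proj('wrist',P,p)[0])
E
```

```text
clock: 0.52
eef_pos: [260.2, -398.8, 249.6]
tcp_rot: [-3.141, 0.0, 0.343]
contact_force: [1.0, -0.3, 0.1]
opening: 1.0
grasp_force: 0.0
clock: 0.93
eef_pos: [309.7, -211.2, 249.9]
tcp_rot: [3.142, -0.0, 0.343]
contact_force: [2.0, 0.3, 0.3]
opening: 1.0
grasp_force: 0.0
clock: 1.35
eef_pos: [359.4, -23.4, 250.1]
tcp_rot: [3.141, -0.001, 0.344]
contact_force: [1.9, -0.4, -0.2]
opening: 1.003
grasp_force: 0.0
clock: 1.77
eef_pos: [400.8, 130.4, 250.2]
tcp_rot: [-3.14, -0.003, 0.348]
contact_force: [-0.0, -0.4, 1.3]
opening: 1.002
grasp_force: 0.0
cam pos [478.63756553 159.22275819 373.97396236] fwd [-0.2999435  -0.10585242 -0.94806601]
[400.8254107  130.40799602 250.24632045] [-3.13984314e+00 -2.51349201e-03  3.47696810e-01] [-0.04570767 -0.42961257  1.26200024]
[198.45556997 130.84507938]
[490.52783861  86.79009775]
[778.47707948 163.7109259 ]
[450.99228343  91.77713431]
[550.26437406 212.26702505]
```

Run:
```python
from h import *
import pickle
p=r.camera_params('wrist');im=r.grab_frame('wrist')[:,:,::-1]
cv2.imwrite("pics/w1.png",im);pickle.dump(p,open('w1.pkl','wb'))
```

```text
(no output)
```

View pics/w1.png

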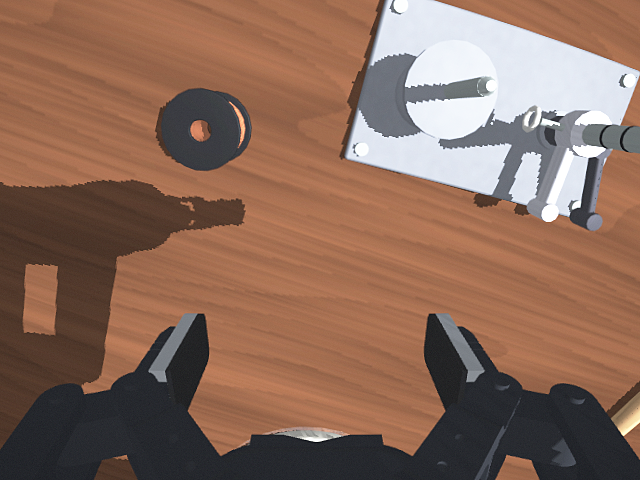

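The wrist view shows the reel's top flange centred at (199.5,129.5) and the spindle tip at (488,86). The platen centre is at (450,90), the fixed barrel top at (547,211) and the lever barrel top at (592,222). All of them agree with the triangulation to 1–3 px.

Run:
```python
from h import *
import pickle
np.set_printoptions(precision=1,suppress=True)
p=pickle.load(open('w1.pkl','rb'))
for n,uv,z in [('reel',(199.5,129.5),56),('spin',(488,86),140),('platen',(450,90),70),('fix',(547,211),62),('lev',(592,222),62),('plc4',(361,149),14)]: print(n,atz('wrist',uv,z,p))
q=atz('wrist',(199.5,129.5),56,p); s=r.sense(); M=R.from_euler('xyz',s['tcp_rot']).as_matrix()
print(M.T@(np.r_[q,200]-s['eef_pos']), s['eef_pos'])
```

```text
reel [433.3 243.5]
spin [526.3  71.1]
platen [527.4  70.7]
fix [470.9 -53.3]
lev [476.9 -98.1]
plc4 [460.5 109.7]
[ 71.1 -97.2  49.9] [399.7 127.8 249.8]
```

```bash
python3 steer.py '0 0 0 18 -24 10 1; 0 0 0 18 -24 20 1; 0 0 0 18 -24 20 1; 0 0 0 17 -25 20 1; 0 0 0 0 0 0 1'
python3 steer.py '0 0 0 0 0 20 1; 0 0 0 0 0 10 1; 0 0 0 0 0 0 1; 0 0 0 0 0 0 1'
```

```text
clock: 2.23
eef_pos: [433.3, 242.1, 176.6]
tcp_rot: [-3.141, 0.003, 0.344]
contact_force: [-0.9, 0.3, -0.1]
opening: 0.999
grasp_force: 0.0
clock: 2.57
eef_pos: [433.0, 239.0, 149.8]
tcp_rot: [3.141, 0.002, 0.343]
contact_force: [0.2, 0.6, 0.7]
opening: 0.997
grasp_force: 0.0
```

```bash
python3 steer.py '0 0 0 1.5 -4 20 1; 0 0 0 0 0 25 1; 0 0 0 0 0 25 1; 0 0 0 0 0 22 1; 0 0 0 0 0 10 1'
python3 steer.py '0 0 0 0 0 0 1; 0 0 0 0 0 0 1'
python3 steer.py '0 0 0 0 0 0 0.3; 0 0 0 0 0 0 0.3; 0 0 0 0 0 0 0.3; 0 0 0 0 0 0 0.3; 0 0 0 0 0 0 0.3' 30
```

```text
clock: 2.98
eef_pos: [433.0, 243.5, 46.9]
tcp_rot: [3.141, 0.001, 0.343]
contact_force: [-0.7, -0.2, 0.7]
opening: 1.0
grasp_force: 0.0
clock: 3.15
eef_pos: [433.9, 244.3, 48.7]
tcp_rot: [-3.142, -0.0, 0.343]
contact_force: [0.2, 0.3, -0.1]
opening: 0.999
grasp_force: 0.0
clock: 3.57
eef_pos: [434.6, 244.8, 49.9]
tcp_rot: [-3.141, -0.003, 0.344]
contact_force: [-0.7, -3.4, 9.7]
opening: 0.761
grasp_force: 30.9
```

```bash
python3 steer.py '0 0 0 0 0 -10 0.3; 0 0 0 0 0 -20 0.3; 0 0 0 0 0 -30 0.3; 0 0 0 0 0 -30 0.3; 0 0 0 0 0 -30 0.3' 45
python3 steer.py '0 0 0 0 0 -30 0.3; 0 0 0 0 0 -15 0.3; 0 0 0 4 25 -5 0.3; 0 0 0 5 30 0 0.3; 0 0 0 5 35 0 0.3'
python3 steer.py '0 0 0 5 35 0 0.3; 0 0 0 5 35 0 0.3; 0 0 0 3 22 0 0.3; 0 0 0 1.5 12 0 0.3; 0 0 0 0 0 0 0.3'
python3 steer.py '0 0 0 0 0 0 0.3; 0 0 0 0 0 0 0.3'
python3 - <<'E'
from h import *
import pickle
p=r.camera_params('wrist');im=r.grab_frame('wrist')[:,:,::-1]
cv2.imwrite("pics/w2.png",im)
s=r.sense();print(s['eef_pos'],s['grasp_force'],s['opening']);P=s['eef_pos']
for z in (8,0,-40): print(z,proj('wrist',[P[0],P[1],P[2]+z],p)[0])
print(proj('wrist',[526.6,70.3,140],p)[0])
im=r.grab_frame('side')[:,:,::-1]
cv2.imwrite("pics/s2.png",cv2.resize(im[180:330,230:380],None,fx=4,fy=4,interpolation=cv2.INTER_CUBIC))
E
```

```text
clock: 3.98
eef_pos: [432.9, 244.2, 170.1]
tcp_rot: [-3.142, 0.0, 0.344]
contact_force: [1.8, 0.6, -4.2]
opening: 0.749
grasp_force: 52.0
clock: 4.4
eef_pos: [477.1, 164.4, 219.9]
tcp_rot: [-3.141, -0.002, 0.346]
contact_force: [-0.1, 0.2, -3.8]
opening: 0.746
grasp_force: 52.0
clock: 4.82
eef_pos: [526.4, 69.5, 218.8]
tcp_rot: [3.141, -0.001, 0.341]
contact_force: [-0.1, 0.2, -3.8]
opening: 0.751
grasp_force: 52.1
clock: 4.98
eef_pos: [525.0, 72.2, 218.2]
tcp_rot: [-3.141, 0.0, 0.344]
contact_force: [-0.5, 0.4, -3.8]
opening: 0.75
grasp_force: 52.1
[525.01977555  72.37483657 218.16542798] 52.086760215461254 0.7512539794433976
8 [318.30689341 356.13615746]
0 [318.21988513 343.26755666]
-40 [317.88833185 294.58812806]
[322.08270889 262.39947693]
```

View pics/w2.png

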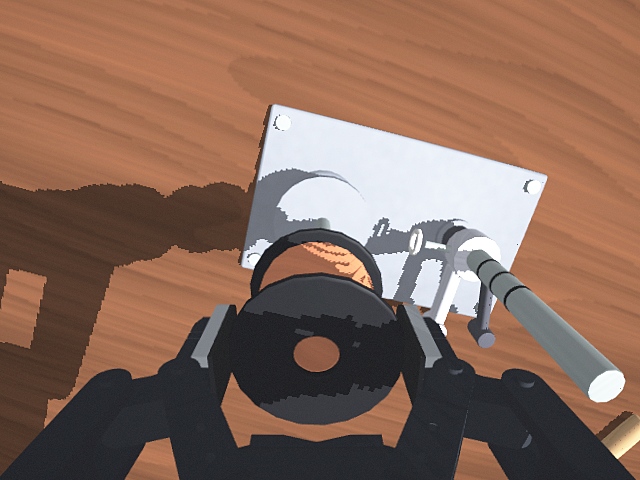

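View pics/s2.png

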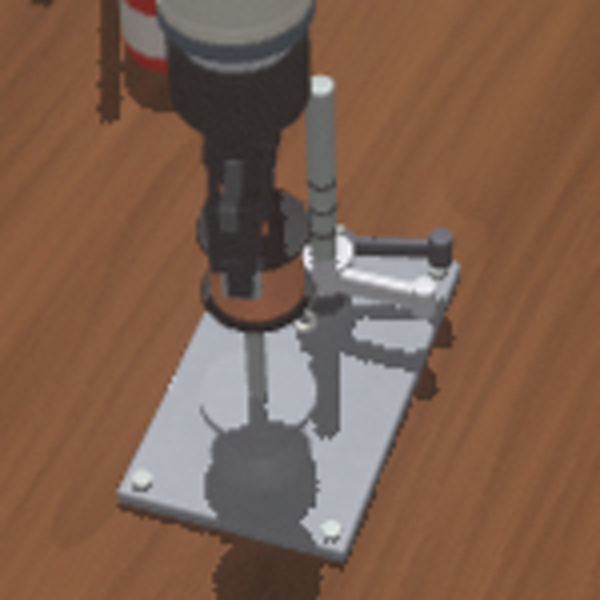

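The wrist view shows the reel hanging upright and centred, with its bore at (316.5,353.5) and the TCP axis at about (318,353). In the side view the spindle is just beneath it, at crop (257,370). Next I'll check how noisy the pose readings are.

```bash
for i in 1 2 3 4 5; do python3 steer.py '0 0 0 0 0 0 0.3' | grep eef; done
python3 - <<'E'
from h import *
print(R.from_euler('xyz',r.sense()['tcp_rot']).as_matrix()[:2,:2])
E
```

```text
eef_pos: [525.2, 72.4, 218.1]
eef_pos: [525.4, 72.1, 218.0]
eef_pos: [525.5, 71.9, 218.0]
eef_pos: [525.6, 71.7, 218.0]
eef_pos: [525.7, 71.5, 218.0]
[[ 0.94139404  0.33730885]
 [ 0.33730885 -0.94139404]]
```

```bash
python3 steer.py '0 0 0 0.6 1.9 10 0.3; 0 0 0 0 0 12 0.3; 0 0 0 0 0 0 0.3; 0 0 0 0 0 0 0.3; 0 0 0 0 0 0 0.3' | grep -E "eef|cont"
python3 steer.py '0 0 0 0 0 0 0.3; 0 0 0 0 0 3 0.3; 0 0 0 0 0 3 0.3; 0 0 0 0 0 3 0.3'| grep -E "eef|cont"
python3 steer.py '0 0 0 0 0 1.5 0.3; 0 0 0 0 0 1.5 0.3'| grep -E "eef|cont"
```

```text
eef_pos: [527.0, 69.7, 196.0]
contact_force: [0.4, 0.6, -3.4]
eef_pos: [527.0, 69.8, 186.9]
contact_force: [-0.1, -0.2, -4.7]
eef_pos: [526.8, 69.8, 183.7]
contact_force: [-1.2, 0.1, 2.2]
```

```bash
python3 steer.py '0 0 0 0 0 0 0.3; 0 0 0 0 0 0 0.3'| grep -E "eef|cont"
python3 steer.py '0 0 0 0 0 1 0.3; 0 0 0 0 0 0 0.3'| grep -E "eef|cont"
```

```text
eef_pos: [526.9, 69.8, 184.0]
contact_force: [0.3, -0.2, -2.6]
eef_pos: [527.1, 69.8, 183.0]
contact_force: [2.2, -0.2, -4.0]
```

```bash
for i in 1 2 3 ; do python3 steer.py '0 0 0 0 0 2 0.3; 0 0 0 0 0 2 0.3'| grep -E "eef|cont"; done
```

```text
eef_pos: [527.3, 69.8, 179.0]
contact_force: [2.3, 0.5, -2.8]
eef_pos: [527.3, 69.8, 174.9]
contact_force: [2.8, -0.1, -3.8]
eef_pos: [527.2, 69.8, 170.9]
contact_force: [1.5, -1.2, -1.7]
```

```bash
python3 steer.py '0 0 0 0.9 0.3 5 0.3; 0 0 0 0 0 6 0.3; 0 0 0 0 0 6 0.3'| grep -E "eef|cont"
python3 steer.py '0 0 0 0 0 6 0.3; 0 0 0 0 0 6 0.3; 0 0 0 0 0 6 0.3'| grep -E "eef|cont"
python3 steer.py '0 0 0 0 0 5 0.3; 0 0 0 0 0 4 0.3; 0 0 0 0 0 0 0.3'| grep -E "eef|cont"
```

```text
eef_pos: [527.6, 69.8, 153.2]
contact_force: [1.0, 0.5, -3.5]
eef_pos: [527.6, 69.8, 135.2]
contact_force: [0.0, -0.2, -3.0]
eef_pos: [527.6, 69.8, 126.1]
contact_force: [1.0, -0.1, -5.0]
```

```bash
for i in 1 2 3 4; do python3 steer.py '0 0 0 0 0 1 0.3; 0 0 0 0 0 1 0.3'| grep -E "eef|cont"; done
```

```text
eef_pos: [527.7, 69.8, 125.0]
contact_force: [-0.6, -0.6, -3.1]
eef_pos: [527.8, 69.8, 123.0]
contact_force: [0.3, 0.7, -4.1]
eef_pos: [527.8, 69.8, 121.0]
contact_force: [-0.7, 0.7, -3.6]
eef_pos: [527.9, 69.8, 120.0]
contact_force: [-8.9, -1.4, 24.8]
```

```bash
python3 steer.py '0 0 0 0 0 -0.7 0.3; 0 0 0 0 0 0 0.8; 0 0 0 0 0 0 1; 0 0 0 0 0 0 1; 0 0 0 0 0 0 1'
python3 steer.py '0 0 0 0 0 -5 1; 0 0 0 0 0 -20 1; 0 0 0 0 0 -35 1; 0 0 0 0 0 -40 1; 0 0 0 0 0 -20 1'| grep -E "eef|cont"
```

```text
clock: 9.08
eef_pos: [528.1, 69.8, 119.7]
tcp_rot: [3.141, -0.0, 0.344]
contact_force: [0.1, -0.4, -0.1]
opening: 0.997
grasp_force: 0.0
eef_pos: [529.3, 70.0, 244.1]
contact_force: [0.6, -0.9, 0.4]
```

```bash
python3 steer.py '0 0 0 0 0 30 1; 0 0 0 0 0 10 1; 0 0 0 0 0 0 1; 0 0 0 0 0 0 1'| grep -E "eef|cont"
python3 - <<'E'
from h import *
import pickle
p=r.camera_params('wrist');im=r.grab_frame('wrist')[:,:,::-1]
cv2.imwrite("pics/w3.png",im);pickle.dump(p,open('w3.pkl','wb'))
print(r.sense()['qpos'])
x0,y0=380,190
cv2.imwrite("pics/w3c.png",cv2.resize(im[190:390,380:640],None,fx=3,fy=3,interpolation=cv2.INTER_CUBIC))
for P in ([540.2,-54.5,111],[540.2,-54.5,133],[540.2,-54.5,89],[540.2,-54.5,66],[527,70,126]): print((proj('wrist',P,p)[0]-[x0,y0])*3)
E
```

```text
eef_pos: [526.9, 69.7, 198.8]
contact_force: [0.1, 0.8, 0.2]
[1.28672059e-01 2.67394674e-01 1.87998718e+00 2.82883500e-06
 9.95943985e-01 1.35568318e+00]
[394.58912946 330.57566962]
[447.40947529 384.35900753]
[349.49977115 284.93263195]
[308.99918463 244.13284439]
[-187.34741617  230.51234901]
```

View pics/w3c.png

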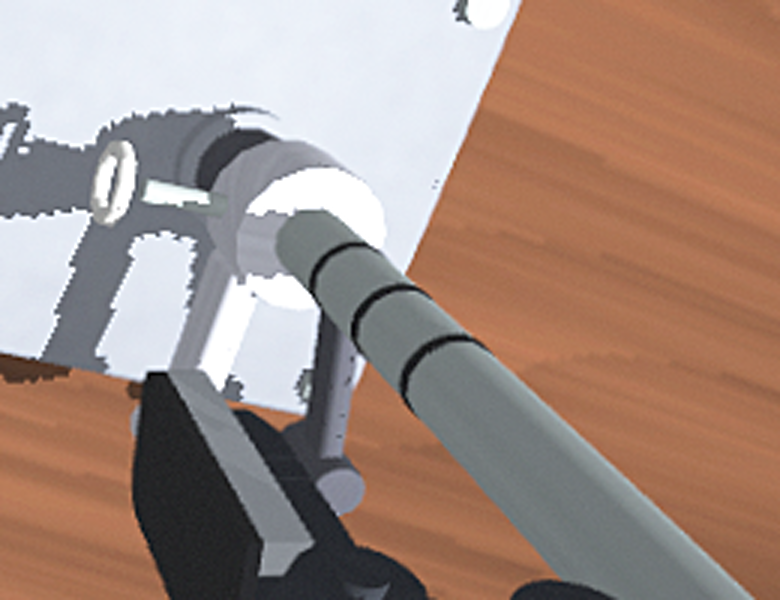

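The crop shows three rings. The middle arc runs from (356,332) over (385,293) to (428,295). The collar's top disc spans roughly x 244–385 and y 167–310. I'll fit these together.

Run:
```python
from h import *
import pickle
np.set_printoptions(precision=2,suppress=True)
p=pickle.load(open('w3.pkl','rb'))
u=lambda L:np.array(L,float)/3+[380,190]
A={89:u([(315,290),(322,268),(340,249),(366,243)]),111:u([(356,332),(364,308),(385,293),(428,295)]),133:u([(405,392),(412,368),(440,345),(488,347)])}
C=u([(385,215),(360,178),(318,167),(278,182),(300,309),(262,297)])
t=np.linspace(0,2*np.pi,400)
def d(obs,x,y,z,rad):
    c=proj('wrist',np.c_[x+rad*np.cos(t),y+rad*np.sin(t),0*t+z],p)
    return np.min(np.linalg.norm(obs[:,None]-c[None],axis=2),axis=1)
f=lambda q:np.r_[np.concatenate([d(A[z],q[0],q[1],z+q[2],9) for z in A]),d(C,q[0],q[1],q[3],19)]
s=least_squares(f,[540,-54.5,0,62],diff_step=1e-3);print(s.x,s.x[3]-s.x[2],s.fun)
for z in(60,65): print(z,atz('wrist',u([(341,488)])[0],z,p))
```

```text
[540.87 -55.86  -1.44  63.93] 65.37156422462529 [0.11 0.52 0.29 0.88 0.24 0.56 0.08 0.15 0.41 0.2  0.75 0.41 0.23 0.13
 0.28 0.46 0.18 0.47]
60 [ 476.83 -101.76]
65 [479.28 -97.94]
```

```bash
python3 steer.py '0 0 0 -30 15 0 1; 0 0 0 -30 20 0 1; 0 0 0 -25 25 0 1; 0 0 0 -12 30 0 1; 0 0 0 0 29 0 1'| grep -E "eef|cont"
python3 steer.py '0 0 0.09 0 0 0 1; 0 0 0.09 0 0 0 1; 0 0 0 0 0 15 1; 0 0 0 0 0 15 1; 0 0 0 0 0 0 1'| grep -E "eef|cont|rot"
python3 - <<'E'
from h import *
import pickle
np.set_printoptions(precision=1,suppress=True)
for f,uv in (('w1',(547,211)),('w1',(592,222))):
    print(atz('wrist',uv,65.4,pickle.load(open(f+'.pkl','rb'))))
p=r.camera_params('wrist');im=r.grab_frame('wrist')[:,:,::-1]
pickle.dump(p,open('w4.pkl','wb'));print(r.sense()['eef_pos'])
q=proj('wrist',[[472,-52,65],[479,-98,65]],p);print(q)
cv2.imwrite("pics/w4.png",im)
E
```

```text
eef_pos: [474.3, -76.3, 200.1]
contact_force: [1.2, 0.6, -0.4]
eef_pos: [475.4, -74.9, 168.1]
tcp_rot: [-3.141, 0.003, 0.163]
contact_force: [-0.9, 0.4, -0.4]
[471. -51.]
[477.  -95.3]
[475.9 -74.8 169.1]
[[281.1 247.5]
 [355.5 248.3]]
```

View pics/w4.png

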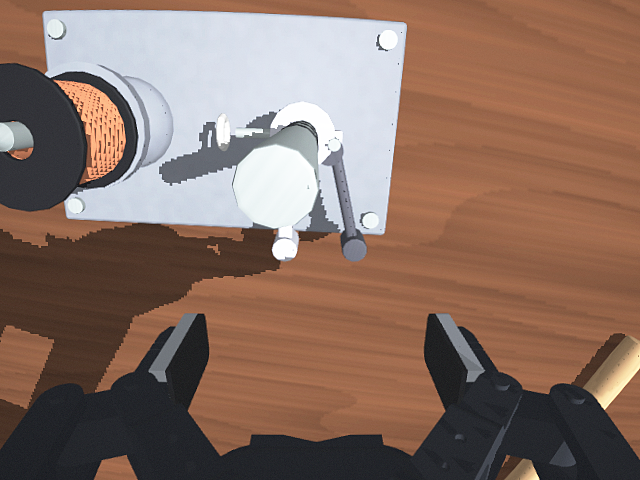

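The wrist view shows the reel sitting flat on the platen with the spindle through its bore. The fixed barrel top is at (285,245) and the lever barrel top at (354,246).

Run:
```python
from h import *
import pickle
np.set_printoptions(precision=2,suppress=True)
p=pickle.load(open('w4.pkl','rb'))
a=atz('wrist',(285,245),65.4,p);b=atz('wrist',(354,246),65.4,p);m=(a+b)/2
s=r.sense();M=R.from_euler('xyz',s['tcp_rot']).as_matrix()
print(a,b,np.linalg.norm(a-b)+16,np.arctan2(*( (b-a)*[1,-1])),M.T@(np.r_[m,48]-s['eef_pos']),s['eef_pos'],s['tcp_rot'])
```

```text
[474.17 -54.18] [480.5  -96.74] 59.02785599776592 0.14770991968564046 [  1.6    0.94 121.08] [475.9  -74.84 169.08] [-3.14  0.    0.16]
```

```bash
python3 steer.py '0 0 0 0 0.9 25 1; 0 0 0 0 0 30 1; 0 0 0 0 0 30 1; 0 0 0 0 0 25 1; 0 0 0 0 0 13 1'| grep -E "eef|cont"
python3 steer.py '0 0 0 0 0 0 0.85; 0 0 0 0 0 0 0.8; 0 0 0 0 0 0 0.76; 0 0 0 0 0 0 0.74' 20
python3 steer.py '0 0 0 0 0 0 0.72; 0 0 0 0 0 0 0.72'
```

```text
eef_pos: [476.2, -75.6, 45.2]
contact_force: [0.1, 0.7, -0.7]
clock: 11.52
eef_pos: [478.0, -76.0, 48.2]
tcp_rot: [3.141, -0.002, 0.164]
contact_force: [0.2, 0.4, 0.4]
opening: 0.742
grasp_force: 0.0
clock: 11.68
eef_pos: [477.4, -75.9, 47.7]
tcp_rot: [3.141, -0.002, 0.164]
contact_force: [0.3, 0.8, -0.1]
opening: 0.724
grasp_force: 0.0
```

```bash
python3 steer.py '0 0 0 0 0 0 0.71; 0 0 0 0 0 0 0.71' | tail -4
python3 steer.py '0 0 0 0 0 0 0.70; 0 0 0 0 0 0 0.70'| tail -4
python3 steer.py '0 0 0 0 0 0 0.69; 0 0 0 0 0 0 0.69'| tail -4
python3 steer.py '0 0 0 0 0 0 0.68; 0 0 0 0 0 0 0.68'| tail -4
```

```text
tcp_rot: [3.141, -0.001, 0.164]
contact_force: [0.1, 0.6, 0.5]
opening: 0.712
grasp_force: 0.1
tcp_rot: [3.141, -0.0, 0.164]
contact_force: [0.3, -0.4, 2.0]
opening: 0.695
grasp_force: 4.2
tcp_rot: [-3.142, -0.0, 0.164]
contact_force: [-1.2, 0.1, 3.6]
opening: 0.695
grasp_force: 12.5
tcp_rot: [-3.141, 0.0, 0.164]
contact_force: [-1.6, 0.1, 4.7]
opening: 0.68
grasp_force: 12.6
```

```bash
python3 steer.py '0 0 0 0 0 0 0.684; 0 0 0 0 0 0 0.684'
python3 steer.py '0 0 0 0 0 -2 0.684; 0 0 0 0 0 -3 0.684'
```

```text
clock: 12.52
eef_pos: [476.7, -75.8, 46.7]
tcp_rot: [-3.142, 0.0, 0.164]
contact_force: [-0.3, -0.0, 4.8]
opening: 0.688
grasp_force: 8.8
clock: 12.68
eef_pos: [476.8, -75.8, 51.5]
tcp_rot: [-3.141, 0.0, 0.164]
contact_force: [2.2, 1.0, -3.5]
opening: 0.688
grasp_force: 8.3
```

```bash
python3 steer.py '0 0 0 0 0 -5 0.684; 0 0 0 0 0 -7 0.684; 0 0 0 0 0 -7 0.684'| grep -vE "rot|clock"
python3 steer.py '0 0 0 0 0 -7 0.684; 0 0 0 0 0 -7 0.684; 0 0 0 0 0 -5 0.684; 0 0 0 0 0 -2.5 0.684; 0 0 0 0 0 0 0.684'| grep -vE "rot|clock"
python3 steer.py '0 0 0 0 0 0 0.684; 0 0 0 0 0 0 0.684; 0 0 0 0 0 0 0.684'| grep -vE "rot"
python3 - <<'E'
from h import *
im=r.grab_frame('side')[:,:,::-1];cv2.imwrite("pics/s5.png",im)
im=r.grab_frame('top')[:,:,::-1];cv2.imwrite("pics/t5.png",im)
for z in (66,89,111,133): print(z,proj('side',[540.7,-55,z])[0],proj('top',[540.7,-55,z])[0])
E
```

```text
eef_pos: [476.9, -75.8, 71.3]
contact_force: [2.0, 0.3, -3.4]
opening: 0.687
grasp_force: 8.3
eef_pos: [476.9, -75.8, 92.8]
contact_force: [2.2, 1.5, -2.7]
opening: 0.685
grasp_force: 8.4
clock: 13.6
eef_pos: [476.8, -75.8, 92.0]
contact_force: [2.1, 2.8, -2.1]
opening: 0.683
grasp_force: 8.4
66 [310.95634422 241.76418823] [326.9204508  249.39462048]
89 [310.79427255 235.709498  ] [327.2124688  247.84613743]
111 [310.63592505 229.79421979] [327.50179512 246.31187156]
133 [310.47423246 223.75427098] [327.80143413 244.72285991]
```

Run:
```python
import cv2,numpy as np
np.set_printoptions(linewidth=200)
a,b=[cv2.imread(f"pics/{n}.png",0).astype(float) for n in("side0","s5")]
for y in range(196,262): print(y,a[y,306:316].astype(int),b[y,306:316].astype(int))
```

```text
196 [103 100  99  99 102 102 104 101 101 100] [108 105 104 103 108 106 108 107 108 107]
197 [103  99 100 101 102 103 100 101 101 101] [106 103 104 105 107 106 107 105 107 106]
198 [ 99  99 100 121 123 104 102 103 101 103] [105 104 106 127 129 110 106 106 105 107]
199 [ 98 139 183 187 188 187 149 108 100  99] [102 146 188 193 194 191 154 112 107 104]
200 [160 191 199 200 200 200 196 133 102 102] [165 196 203 206 206 205 203 140 106 106]
201 [174 199 203 204 204 204 206 138 103 102] [179 204 210 209 210 209 212 143 107 105]
202 [133 202 206 210 208 214 176 116 102 101] [137 208 211 215 214 220 180 119 107 107]
203 [102 139 153 168 171 157 121 103 101 102] [104 145 158 173 177 163 126 108 106 107]
204 [ 99  98 107 117 118 107 102 101 101 102] [104 106 112 119 122 111 106 103 106 105]
205 [ 98  99 103 104 103 102 101 100 102 103] [104 104 108 106 108 107 105 106 106 106]
206 [101 100 103 102 104 101 102 101 102 101] [102 103 106 108 107 106 106 104 106 106]
207 [ 99 100 101 102 105 104 101 103 102 101] [103 105 106 106 109 108 107 105 107 107]
208 [ 98  99 102 104 104 102 101 100 100 100
[... 3917 characters left out ...]
8 108 108 121 109 111  99  80  87] [84 62 64 67 67 67 65 64 65 61]
254 [146 141 101  77  80  77  76  72  65  67] [84 65 61 63 64 64 64 64 64 61]
255 [195 163  88  65  66  64  62  64  64  62] [92 65 64 63 63 64 63 63 63 64]
256 [208 142  73  63  64  63  64  64  63  68] [102  65  66  63  65  63  65  63  63  69]
257 [189 116  68  65  64  66  63  63  74  89] [98 78 65 66 64 64 63 65 74 92]
258 [137 148 106  78  70  70  75  76  91  94] [81 93 85 78 71 71 75 73 91 96]
259 [ 96 119 125  92  90  90  90  89  92  91] [80 93 95 93 92 91 94 92 95 93]
260 [ 93 118 131 104  92  92  93  93  93  92] [84 83 93 93 96 95 94 93 95 93]
261 [191 149 132  99  92  92  91  90  92  89] [82 71 92 95 94 93 96 93 94 94]
```

```bash
python3 steer.py '0 0 0 0 0 -1.7 0.684; 0 0 0 0 0 0 0.684; 0 0 0 0 0 0 0.684'| grep -vE "rot"
python3 steer.py '0 0 -0.015 0 0 -0.5 0.65; 0 0 -0.015 0 0 -0.5 0.62; 0 0 0 0 0 0 0.62; 0 0 0 0 0 0 0.62' 40
python3 - <<'E'
import cv2,numpy as np
from rig import r
np.set_printoptions(linewidth=200)
f=r.grab_frame('side')[:,:,::-1];cv2.imwrite("pics/s6.png",f)
b=cv2.cvtColor(f,cv2.COLOR_BGR2GRAY)
for y in [*range(231,237),*range(239,245)]: print(y,b[y,306:316].astype(int))
E
```

```text
clock: 13.95
eef_pos: [476.9, -75.8, 93.9]
contact_force: [2.7, 2.6, -3.4]
opening: 0.687
grasp_force: 8.4
clock: 14.28
eef_pos: [476.5, -76.1, 94.8]
tcp_rot: [3.141, 0.001, 0.194]
contact_force: [0.1, -4.2, -2.2]
opening: 0.622
grasp_force: 11.6
231 [227 128 104 108 109 107 107  97 222 233]
232 [232 138  99 107 108 108 112 103 227 234]
233 [234 149 118 106 105 121 123 121 229 235]
234 [235 153 122 120 122 123 126 125 232 205]
235 [175 132 124 125 126 124 125 126 166 145]
236 [124 121 121 123 122 122 123 124 120 204]
239 [121 126 114 113 125 125 125 123 121 123]
240 [125 114 111 109 123 125 124 123 121 124]
241 [155 116 108 114 125 126 126 118 136 153]
242 [177 120 107 107 110 112 111 106 153 173]
243 [197 129 106 106 108 108 106 105 155 175]
244 [213 142 107 105 108 109 104 106 155 175]
```

```bash
python3 steer.py '0 0 -0.02 0 0 -0.2 0.58; 0 0 -0.02 0 0 -0.3 0.54; 0 0 -0.02 0 0 -0.3 0.50; 0 0 -0.02 0 0 -0.3 0.46; 0 0 0 0 0 0 0.46'| grep -v clock
python3 steer.py '0 0 0 0 0 0 0.46; 0 0 0 0 0 0 0.46'| grep -v clock
python3 - <<'E'
import cv2,numpy as np
from rig import r
np.set_printoptions(linewidth=200)
f=r.grab_frame('side')[:,:,::-1];cv2.imwrite("pics/s7.png",f)
b=cv2.cvtColor(f,cv2.COLOR_BGR2GRAY)
for y in [*range(231,237),*range(239,245)]: print(y,b[y,306:316].astype(int))
E
```

```text
eef_pos: [475.3, -75.8, 95.6]
tcp_rot: [-3.141, 0.003, 0.276]
contact_force: [-2.8, -3.2, -2.2]
opening: 0.467
grasp_force: 13.7
eef_pos: [475.3, -75.7, 95.6]
tcp_rot: [-3.14, 0.003, 0.274]
contact_force: [-4.2, -4.3, -1.7]
opening: 0.464
grasp_force: 13.7
231 [226 127 104 109 108 109 106  84 221 233]
232 [231 128  83 106 108 107  83  80 226 234]
233 [232 147 101 105  91  90 116 117 228 234]
234 [232 151 120 120 117 118 125 125 228 221]
235 [193 138 125 123 123 124 125 127 185 159]
236 [137 123 120 124 126 123 123 125 134 128]
239 [119 123 113 113 116 122 124 124 124 122]
240 [123 112 110 108 116 124 125 123 123 121]
241 [160 119 109 109 123 126 123 128 146 167]
242 [175 128 110 106 114 112 111 108 155 175]
243 [177 174 119 105 109 108 107 104 155 175]
244 [161 149 114 106 108 109 106 103 156 175]
```

```bash
python3 steer.py '0 0 -0.02 0 0 -0.3 0.43; 0 0 -0.01 0 0 -0.3 0.40; 0 0 0 0 0 0 0.37; 0 0 0 0 0 0 0.3; 0 0 0 0 0 0 0.3' 38| grep -v clock
python3 steer.py '0 0 0 0 0 0 0.3; 0 0 0 0 0 0 0.3'
python3 - <<'E'
import cv2,numpy as np
from rig import r
np.set_printoptions(linewidth=200)
f=r.grab_frame('side')[:,:,::-1];cv2.imwrite("pics/s8.png",f)
cv2.imwrite("pics/s8c.png",cv2.resize(f[190:300,250:390],None,fx=5.4,fy=5.4,interpolation=cv2.INTER_CUBIC))
b=cv2.cvtColor(f,cv2.COLOR_BGR2GRAY)
for y in [*range(231,237),*range(239,245)]: print(y,b[y,306:316].astype(int))
E
```

```text
eef_pos: [475.2, -75.3, 96.1]
tcp_rot: [-3.14, 0.003, 0.305]
contact_force: [-5.0, 0.7, -3.0]
opening: 0.388
grasp_force: 37.9
clock: 15.55
eef_pos: [475.2, -75.3, 96.1]
tcp_rot: [-3.14, 0.003, 0.305]
contact_force: [-5.4, -0.6, -2.1]
opening: 0.386
grasp_force: 37.9
231 [226 127 105 108 109 108 107  83 221 233]
232 [231 127  81 105 107 108  85  80 226 234]
233 [232 147 100  89  89  89 116 117 161 229]
234 [174 131 121 118 118 119 124 125 218 236]
235 [173 134 123 122 125 125 124 125 187 169]
236 [137 124 122 123 125 124 125 122 136 125]
239 [120 124 116 111 115 123 124 123 122 121]
240 [121 122 111 108 110 124 124 126 122 120]
241 [147 127 111 109 117 123 124 123 145 167]
242 [172 141 112 108 111 114 109 109 155 176]
243 [176 146 113 107 108 110 108 105 155 176]
244 [177 135 112 106 108 108 108 104 157 176]
```

View pics/s8c.png

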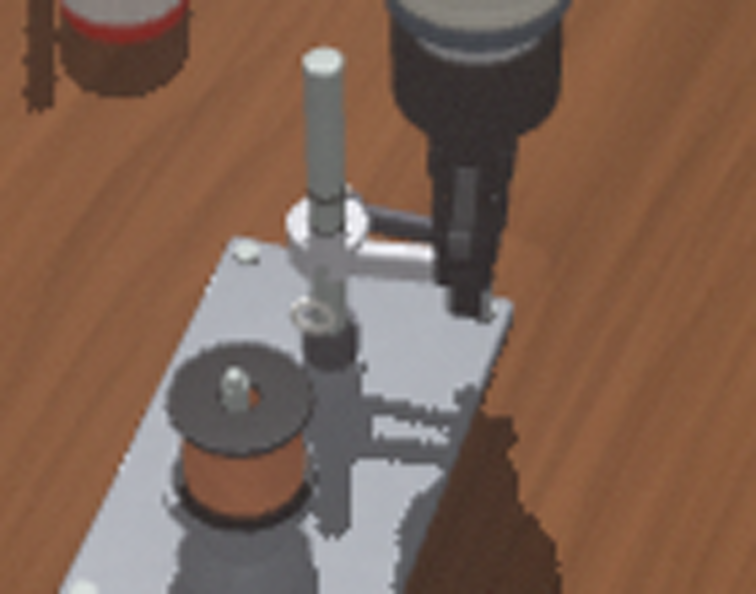

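The side view shows the collar's top at the middle ring (crop (327,225)), with about half the ring still visible. The lever is shut in the grip, and the reel sits flat with the spindle tip showing. I'll let it settle, then hand in.

```bash
python3 steer.py '0 0 0 0 0 0 0.3; 0 0 0 0 0 0 0.3; 0 0 0 0 0 0 0.3; 0 0 0 0 0 0 0.3; 0 0 0 0 0 0 0.3' 40
python3 -c "
from rig import r
print(r.sign_off())"
```

```text
clock: 16.02
eef_pos: [475.2, -75.3, 96.1]
tcp_rot: [-3.14, 0.003, 0.305]
contact_force: [-5.3, 0.0, -2.7]
opening: 0.388
grasp_force: 39.9
the job is handed in; nothing more can be done
None
```

The job is handed in at 16 s, with no verdict returned: the reel is flat on the platen, and the arm still holds the guide at the middle ring by its grips, within about 1 mm by the side camera; I read the lever as shut from the grip width (about 33 mm at 40 N) and did not pull-test the lock.

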